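# Fit the tube rack's top plate on its two pins and load the tube

## Robot

A 7-joint arm with a two-finger parallel gripper is mounted at the origin on the work surface; the furniture and walls round the work are solid. World frame = base frame: x ahead of the robot, y to its left, z up, the work surface at z = 0. Lengths are in m, angles in rad, forces in N, time in s.
With the tool pointing down it reaches from about 0.35 to 0.9 m from the base axis. Payload 19.9 kg.
Tool frame: the origin (TCP) lies midway between the tips of the shut fingers; the grasp point (between the pads) lies 19 mm behind it; z points along the fingers, y is the direction in which the jaws open and shut (so a half turn about z gives the same grasp; the last joint's range is limited). The gripper opens to 94 mm and grips with 3 to 60 N. Pads are 16 mm wide; open, the fingers measure 119 mm over their backs; the gripper's body (75 mm by 177 mm) begins 78 mm behind the grasp point.
Start: joints at [1.133, 0.417, -0.01, 1.614, 0.005, 1.111, -0.053], TCP at [0.242, -0.576, 0.205] pointing down, gripper open.
Joint ranges: [-2.81, 2.81], [-0.39, 2.02], [-1.27, 1.25], [0.06, 2.57], [-1.19, 4.33], [0.19, 2], [-2.82, 2.82]. Speed limits (rad/s): [1.89, 1.89, 2.39, 2.39, 3.01, 3.01, 3.01].

## Interface

Orientations are given as a rotation vector (axis times angle).
In Python, from rig import bot gives the robot as it stands.
- The arm moves only by the tool servo_tool, never from a script. Its argument "commands" is a list that holds one entry, the list of rows, each a list of 5 numbers: the shift along the tool's x, y, z in cm, then the turn about the tool's z in degrees, then the closure, from -1 (fully open) to 1 (shut). A call has 1 to 8 rows; each row is the pose to reach, as a shift and turn from the pose commanded when the call began, along the tool's axes at that moment; what a row does not reach only later rows make up. A row lasts 1/8 s, in which the tool goes at most 62.5 mm and 10.7 degrees, less where a joint would pass 70% of its speed; a pose out of reach is approached as far as the arm can. A call with a gripper value outside its range is refused whole. The fingers move at their own pace and stop on an object; the grip force is fixed at half the most. Time passes only in rows, so rows that repeat a pose let the fingers close. It gives the time, the measured TCP pose, the force and the opening at its end, in the units of the state.
- bot.sense(): the state, without advancing time (a new reading comes with each control period).
- bot.grab_frame(name): name is "scene" or "top" or "wrist"; returns a dict with "color" (384x512x3 uint8, blue, green, red), "depth" (384x512 float32, m along the optical axis (not along the pixel's ray), 0 where there is no reading), "fx", "fy", "cx", "cy" (pixels), "k1" (the pictures are not rectified: a ray, as slopes to the right and down, at radius r is drawn at 1 + k1 r^2 times it, then the intrinsics apply), "rvec" (rotation vector, rad) and "tvec" (3), from world to camera coordinates, as OpenCV has them; the wrist camera has in their place "mount" (4x4, takes a point from camera to tool coordinates, whose origin is the TCP and whose axes are the flange's). Camera axes: x right, y down, z forward; pixel columns grow to the right and rows downward; lengths in m; the calibration is good to about 2 mm. A picture is of the moment at which its call begins: read the wrist's pose just before it.
- bot.close_job(): hands the job in, once; it reports no verdict.
The state is a dict: "time": time; "qpos": joint angles; "dq": joint speeds; "effort": joint torques, N m; "eef_pos": TCP position; "ee_rot": TCP orientation; "ft_force": force on the tool from outside, world axes, zero at the start; "ft_torque": the same for the moment, N m; "gripper_width": finger opening in m.
Only numpy, scipy, OpenCV 4.12 (cv2) and the standard library are available. Lean on these libraries where they do the work, as an engineer would, in place of code of your own. Each camera call takes 0.05 s, during which the arm holds its last target. There are 200 camera calls.

## Task

Make up the tube rack: lower the loose top plate gently over both guide pins of the rack base until it lies flat on the two posts, either way round. Then lower the blue-capped tube upright through one of the plate's two large holes until it stands on the floor of the well below. Set things down rather than dropping them, do not tip the tube over, and leave the other things on the bench alone.

Things in the scene. Friction and masses are not known exactly. Their poses are not given: they have to be found in the camera images.
- plate_handle (a point): centre of the grey grip bar on the loose aluminium top plate: bar 12 (x) x 60 (y) x 12 (z) mm on two feet at y = +-26 mm, centre 38 mm above the plate's underside, over its middle; 26 mm of free height under the bar. The plate lies flat on the worktop, handle up; z up, y along the plate. Same when turned half round
- rack_seat (a point): middle between the two posts of the rack base, at the height of their shoulders (36 mm over the worktop), where the plate's underside rests. The base is a fixed grey slab, 90 (x) x 210 (y) x 14 (z) mm; 18 mm posts at y = +-80 mm. y along the row of posts, z up. Seated, the plate's top is 42 mm over the worktop, the grip bar's centre 38 mm above this point
- rack_pin0 (a point): tip of the guide pin on the post at y = +80 mm of the rack base. Steel pin of 10 mm diameter, 34 mm high above the shoulder, its last 8 mm tapering to 4 mm; tip 70 mm over the worktop
- rack_pin1 (a point): tip of the like pin at y = -80 mm
- rack_well0 (a point): centre of the floor of the round well in the rack base at y = +50 mm; 37 mm diameter, 6 mm deep, floor 8 mm over the worktop, below a tube hole of the seated plate
- rack_well1 (a point): the like well at y = -50 mm
- tube_grip (a point): point on the axis of the white tube with the blue screw cap, 75 mm above its flat foot, a good height to grip. The tube stands upright on the worktop; body 29 mm in diameter, 113 mm tall, cap 34 mm. z along its axis, up. About 0.05 kg
- plate: the loose top plate, 70 (x) x 190 (y) x 6 (z) mm; origin at the centre of its underside. On its long centre line: two pin holes of 13 mm diameter at y = +-80 mm and two large tube holes of 34 mm at y = +-50 mm. About 0.25 kg
- tube: the blue-capped tube; origin at the centre of its foot
- amber: bystander: brown bottle with black cap, 53 mm across, 109 mm tall; origin at the centre of its foot
- beaker: bystander: small clear beaker, 53 mm across, 68 mm tall; origin at the centre of its foot
- tape: bystander: roll of pale tape, 65 mm across, 19 mm high, lying flat; origin at the centre of its underside
There are look-alikes about, which are no part of the job. Of the things that look like the tube, the smallest one is meant. Of the things that look like the part that bears rack_seat, the larger one is meant.

How it is judged:
On the way:
1. the plate lies flat on both posts with both pins through its holes (horizontal distance between plate_handle and rack_seat below 0.004 m and angle between the y axis of plate_handle and the y axis of rack_seat, either way round below 0.05 rad and angle between plate_handle's own z axis and vertical below 0.04 rad and z of plate_handle in the frame of rack_seat between 0.035 and 0.0405 m), for 0.2 s.
At the end, for the whole second after the job is handed in: Plate on both shoulders, both pins through: handle within 4 mm of the seat's middle, 35 to 40.5 mm above it, turned under 0.05 rad, tilted under 0.04. Tube in a well: grip point within 12 mm of the well's axis, 70 to 79 mm above its floor, leaning under 0.13 rad. Both at rest (all of step 1 and ((horizontal distance between tube_grip and rack_well0 below 0.012 m and z of tube_grip in the frame of rack_well0 between 0.07 and 0.079 m and angle between tube_grip's own z axis and vertical below 0.13 rad) or (horizontal distance between tube_grip and rack_well1 below 0.012 m and z of tube_grip in the frame of rack_well1 between 0.07 and 0.079 m and angle between tube_grip's own z axis and vertical below 0.13 rad)) and linear speed of each of tube, plate below 0.03 m/s); the robot touches nothing.
It fails at once if the plate is dropped on to the rack (faster than 0.6 m/s close above its seat) (horizontal distance between plate_handle and rack_seat below 0.02 m and z of plate_handle in the frame of rack_seat below 0.08 m and linear speed of plate above 0.6 m/s).
It fails at once if the tube is dropped into the rack (faster than 0.6 m/s in or just above a well) ((horizontal distance between tube_grip and rack_well0 below 0.015 m or horizontal distance between tube_grip and rack_well1 below 0.015 m) and height (world z) of tube_grip below 0.13 m and linear speed of tube above 0.6 m/s).
It fails at once if the tube is tipped over (more than 0.8 rad) (angle between tube_grip's own z axis and vertical above 0.8 rad).
It fails at once if the amber bottle, the beaker or the tape roll is moved more than 30 mm or tipped (distance of any of amber, beaker, tape from where it was at the start of the episode above 0.03 m or angle between any of amber, beaker, tape's own z axis and vertical above 0.4 rad).
It also fails if it takes over 61 s, if anything falls off the work surface, if the arm or the gripper's body presses on something with over 40 N, if the wrist force passes 120 N, or if a joint passes its speed limit or range.

## Working session

There is one attempt and no reset: what is moved stays moved. The work goes in short steps, Python scripts to look and compute and a tool call to move; the robot and the scene stay as the last step left them, time stands still between calls to the robot, and variables do not carry over. Pictures are saved under pics/ and viewed, about 8 in all and at most 12, crops included, and the job is handed in when it is done.

Besides the shell and the picture viewer there is one more tool, called by a JSON object that holds its "fn" and its "kwargs". servo_tool: Moves the arm, as the interface text tells. Its arguments: {"type":"object","properties":{"commands":{"type":"array","items":{"type":"array","items":{"type":"array","items":{"type":"number"}}}}},"required":["commands"]}

```bash
mkdir -p pics; ls; cat > h.py <<'E'
import numpy as np, cv2
from scipy.spatial.transform import Rotation as R
from rig import bot
def frame(n):
    s=bot.sense(); f=bot.grab_frame(n)
    if 'mount' in f:
        T=np.eye(4); T[:3,:3]=R.from_rotvec(s['ee_rot']).as_matrix(); T[:3,3]=s['eef_pos']
        f['C']=T@np.array(f['mount'])
    else:
        Rm=R.from_rotvec(np.ravel(f['rvec'])).as_matrix(); T=np.eye(4)
        T[:3,:3]=Rm.T; T[:3,3]=-Rm.T@np.ravel(f['tvec']); f['C']=T
    return f
def rays(f,px):
    px=np.asarray(px,float).reshape(-1,2)
    d=(px-[f['cx'],f['cy']])/[f['fx'],f['fy']]; u=d.copy()
    for _ in range(20): u=d/(1+f['k1']*(u**2).sum(1,keepdims=True))
    return np.c_[u,np.ones(len(u))]
def onplane(f,px,z):
    r=rays(f,px)@f['C'][:3,:3].T; o=f['C'][:3,3]
    return o+r*((z-o[2])/r[:,2:])
def cloud(f):
    h,w=f['depth'].shape; v,u=np.mgrid[:h,:w]
    r=rays(f,np.c_[u.ravel(),v.ravel()])*f['depth'].reshape(-1,1)
    P=(r@f['C'][:3,:3].T+f['C'][:3,3]).reshape(h,w,3); P[f['depth']==0]=np.nan
    return P
E
python3 - <<'E'
from h import *
import pickle
s=bot.sense(); print(s)
fs={n:frame(n) for n in('scene','top','wrist')}
pickle.dump(fs,open('f0.pkl','wb'))
for n in fs: print(n,np.round(fs[n]['C'],3).tolist(),fs[n]['fx'],fs[n]['k1'])
cv2.imwrite('pics/a.png',np.hstack([cv2.resize(fs['scene']['color'],(800,600))]))
cv2.imwrite('pics/b.png',cv2.resize(fs['top']['color'],(800,600)))
E
```

```text
pics
{'time': 0.0, 'qpos': array([ 1.13253837,  0.41798007, -0.0103176 ,  1.61416396,  0.00471923,
        1.11070979, -0.05299271]), 'dq': array([ 6.25931899e-04, -1.48973877e-03, -1.44795780e-04,  9.24547237e-04,
        1.93756771e-06,  5.97049618e-04, -4.40901897e-04]), 'effort': array([ 9.02697820e-05, -8.51249671e+01,  6.38907440e-01, -4.25984788e+01,
       -4.87185689e-02,  1.88156054e-02,  2.14242704e-05]), 'eef_pos': array([ 0.24136337, -0.57610385,  0.20482572]), 'ee_rot': array([-3.0788006e+00, -6.1896947e-01,  5.4081361e-04]), 'ft_force': array([ 0.42206454, -0.46084893,  0.11376293]), 'ft_torque': array([ 0.02492747,  0.01828556, -0.01163775]), 'gripper_width': 0.09415299488697793}
scene [[0.925, 0.291, -0.244, 0.976], [0.38, -0.696, 0.609, -0.956], [0.008, -0.656, -0.754, 1.186], [0.0, 0.0, 0.0, 1.0]] 415.8453309294376 -0.02595036741178182
top [[-0.024, -0.992, 0.123, 0.445], [-1.0, 0.024, -0.001, -0.015], [-0.002, -0.123, -0.992, 1.466], [0.0, 0.0, 0.0, 1.0]] 421.51717173059853 0.035124680697598804
wrist [[0.387, -0.897, -0.215, 0.304], [-0.922, -0.377, -0.089, -0.55], [-0.001, 0.232, -0.973, 0.384], [0.0, 0.0, 0.0, 1.0]] 307.3810146720967 -0.07867922879195169
```

View pics/a.png

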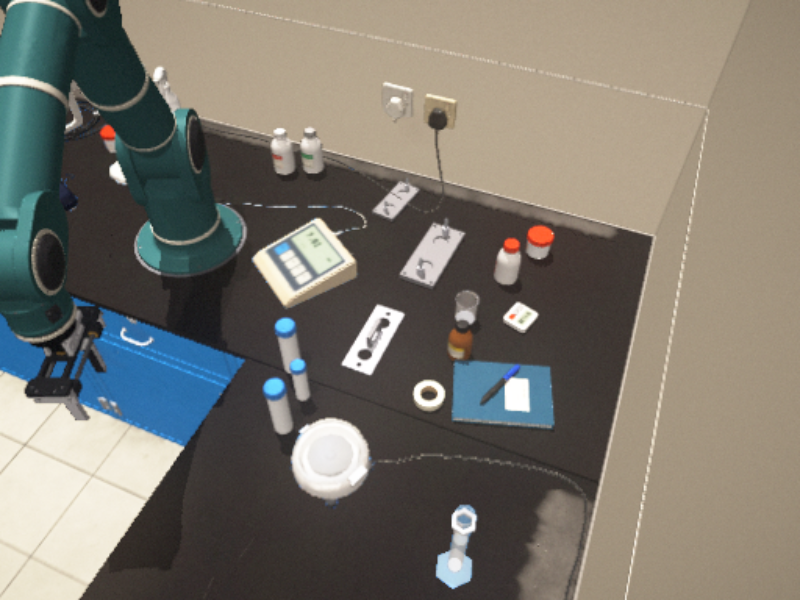

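View pics/b.png

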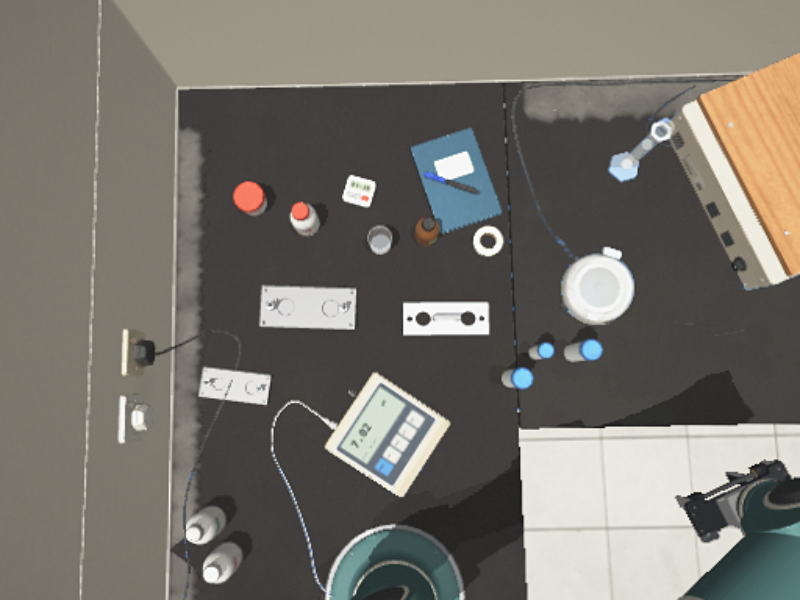

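Scene picture (800x600): the rack candidates are at (433,253) and (396,199), and the first is larger. Tube candidates are at (288,345), (301,380) and (279,405), and the middle one is smallest. The plate is at (374,340). In the top view these are: rack (308,307), look-alike rack (234,385), plate (446,319), tubes (519,378), (543,351) and (588,350). Next I measure sizes and confirm in a crop.

```bash
python3 - <<'E'
from h import *
import pickle
fs=pickle.load(open('f0.pkl','rb')); f=fs['top']; c=f['color']; P=cloud(f)
hsv=cv2.cvtColor(c,cv2.COLOR_BGR2HSV)
def boxes(mask,z,lo):
    n,l,st,ce=cv2.connectedComponentsWithStats(mask.astype(np.uint8))
    for i in range(1,n):
        if st[i,4]<lo: continue
        pts=np.argwhere(l==i)[:,::-1].astype(float)
        w=onplane(f,pts,z)[:,:2].astype(np.float32)
        b=cv2.minAreaRect(w); zz=np.nanpercentile(P[l==i][:,2],[10,50,95])
        print('px',ce[i].round(1)*800/512,'xy',np.round(b[0],4),'size',np.round(b[1],3),'ang',round(b[2],1),'z',zz.round(3))
print('grey');m=(hsv[...,1]<40)&(hsv[...,2]>130); m[:170]=0;m[260:]=0;m[:,:125]=0;m[:,330:]=0
boxes(cv2.morphologyEx(m.astype(np.uint8),cv2.MORPH_CLOSE,np.ones((3,3))),0.010,150)
print('blue');m=(hsv[...,0]>95)&(hsv[...,0]<115)&(hsv[...,1]>150)&(hsv[...,2]>150);m[:200]=0;m[245:]=0
boxes(m,0.11,15)
a=fs['scene']['color'][120:290,160:340]; b=c[160:265,120:400]
cv2.imwrite('pics/c.png',np.vstack([cv2.resize(b,(800,300),interpolation=2)]))
cv2.imwrite('pics/d.png',cv2.resize(fs['scene']['color'][190:290,160:280],(720,600),interpolation=2))
E
```

```text
grey
px [307.5   306.875] xy [0.6154 0.178 ] size [0.211 0.093] ang 86.8 z [0.009 0.014 0.021]
px [445.15625 317.5    ] xy [ 0.5832 -0.128 ] size [0.188 0.073] ang 88.6 z [0.001 0.007 0.041]
px [234.0625  385.15625] xy [0.4472 0.3395] size [0.151 0.066] ang 81.5 z [0.005 0.01  0.017]
px [383.90625 393.90625] xy [0.4316 0.0006] size [0.157 0.071] ang 88.6 z [0.05  0.061 0.069]
blue
```

View pics/c.png

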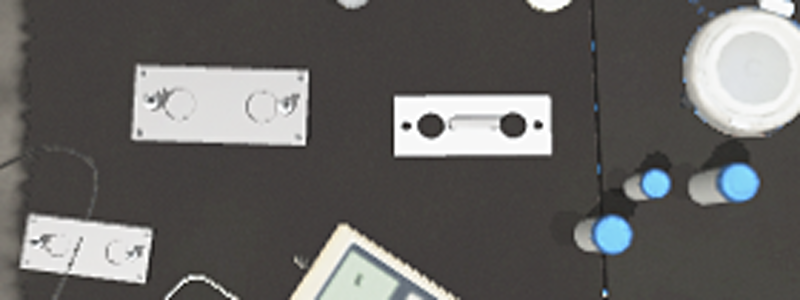

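Crop: the big rack at crop (220,105) shows posts and pins outboard of the wells. The plate with its grip bar is at (472,125), the small rack at (87,248), and the three tubes have caps at (656,184) smallest, (612,235) and (739,182). The sizes agree: rack 211x93, plate 188x73.

```bash
cat >> h.py <<'E'
def go(xyz,yaw=None):
    """shift (cm) and turn (deg) in tool axes; yaw = world angle (deg) of tool y, mod 180"""
    s=bot.sense(); M=R.from_rotvec(s['ee_rot']).as_matrix()
    d=M.T@(np.array(xyz)-s['eef_pos'])*100
    a=np.degrees(np.arctan2(M[1,1],M[0,1])); t=0 if yaw is None else -((yaw-a+90)%180-90)
    print('shift',d.round(2),'turn',round(t,2),'now yaw',round(a,2),'tilt',np.round(M[:,2],4),'|',s['eef_pos'].round(4))
E
python3 - <<'E'
from h import *
import pickle
fs=pickle.load(open('f0.pkl','rb'))
for n in('top','scene'):
    f=fs[n];P=cloud(f);hsv=cv2.cvtColor(f['color'],cv2.COLOR_BGR2HSV)
    m=(hsv[...,0]>95)&(hsv[...,0]<120)&(hsv[...,1]>110)&(hsv[...,2]>110)
    k,l,st,ce=cv2.connectedComponentsWithStats(m.astype(np.uint8))
    for i in range(1,k):
        if st[i,4]<25 or st[i,4]>900: continue
        Q=P[l==i]; zt=np.nanpercentile(Q[:,2],90); q=Q[Q[:,2]>zt-.006]
        (c,r)=cv2.minEnclosingCircle(q[:,:2].astype(np.float32))
        print(n,ce[i].round(1),st[i,4],'ztop',zt.round(3),'c',np.round(c,4),'r',round(r,4),'med',np.nanmedian(q,0).round(4))
go([.5832,-.128,.2],0)
E
```

```text
top [277.5 112.9] 59 ztop 0.033 c [ 0.8992 -0.1139] r 0.0233 med [ 0.9004 -0.1123  0.0304]
top [378.  223.5] 158 ztop 0.152 c [ 0.5022 -0.4047] r 0.0218 med [ 0.5018 -0.4036  0.1496]
top [349.1 223.6] 82 ztop 0.116 c [ 0.5027 -0.3223] r 0.0148 med [ 0.5025 -0.3216  0.1132]
top [333.7 241.7] 151 ztop 0.152 c [ 0.4458 -0.2642] r 0.0211 med [ 0.4463 -0.2638  0.1493]
top [245.6 298.3] 78 ztop 0.052 c [0.2699 0.0153] r 0.0182 med [0.2747 0.0198 0.0489]
scene [179.8 158.7] 41 ztop 0.048 c [0.2722 0.0118] r 0.0178 med [0.2732 0.0168 0.0459]
scene [ 51.6 193.5] 37 ztop -0.09 c [-0.1703 -0.2629] r 0.0619 med [-0.1957 -0.2445 -0.0905]
scene [ 11.5 226.5] 690 ztop -0.448 c [-0.2198 -0.4344] r 0.5082 med [-0.6394 -0.246  -0.3972]
scene [182. 209.] 143 ztop 0.15 c [ 0.4503 -0.2708] r 0.0209 med [ 0.4496 -0.2705  0.1477]
scene [ 48.6 233.4] 56 ztop 0.33 c [ 0.2785 -0.5972] r 0.0287 med [ 0.2724 -0.5956  0.3336]
scene [ 37.  236.1] 77 ztop 0.342 c [ 0.2606 -0.6136] r 0.0206 med [ 0.2643 -0.6217  0.344 ]
scene [190.5 234.2] 79 ztop 0.114 c [ 0.5052 -0.3265] r 0.0152 med [ 0.507  -0.3275  0.1119]
scene [175.1 248.2] 176 ztop 0.15 c [ 0.5028 -0.4101] r 0.0211 med [ 0.5033 -0.4093  0.148 ]
shift [ 48.84 -28.13   0.52] turn -67.26 now yaw -67.26 tilt [-4.e-04  8.e-04 -1.e+00] | [ 0.2414 -0.5762  0.205 ]
```

View pics/d.png

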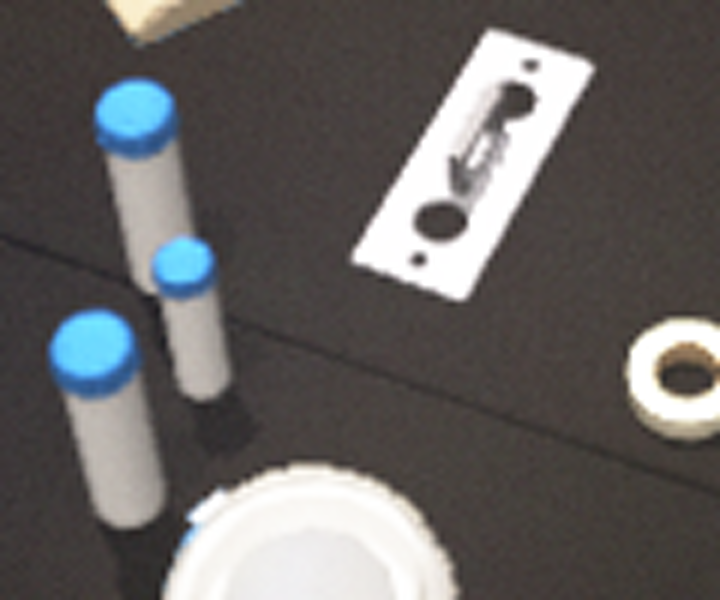

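The scene crop agrees: the smallest tube (cap at crop (184,262)) stands between two bigger ones. Cap tops are at 0.113 m against 0.150 m, so this one matches the given 113 mm. Moving above the plate for a close look.

{"fn": "servo_tool", "kwargs": {"commands": [[[48, -28, 0, -66, -1], [48, -28, 0, -66, -1], [48, -28, 0, -66, -1], [48, -28, 0, -66, -1], [48, -28, 0, -66, -1], [48, -28, 0, -66, -1], [48, -28, 0, -66, -1], [48, -28, 0, -66, -1]]]}}

```text
time: 1.15
eef_pos: [0.5433, -0.1756, 0.2054]
ee_rot: [-2.246, -2.197, 0.0]
ft_force: [0.9, -0.8, 0.3]
gripper_width: 0.0939
```

{"fn": "servo_tool", "kwargs": {"commands": [[[0, 0, 0, 0, -1], [0, 0, 0, 0, -1], [0, 0, 0, 0, -1]]]}}

```text
time: 1.52
eef_pos: [0.5419, -0.1784, 0.2053]
ee_rot: [-2.248, -2.195, 0.001]
ft_force: [0.5, -0.9, 0.0]
gripper_width: 0.094
```

```bash
python3 - <<'E'
from h import *
import pickle
print(bot.sense()['time']);go([.5832,-.128,.2],-1.4)
f=frame('wrist'); pickle.dump(f,open('f1.pkl','wb'))
cv2.imwrite('pics/e.png',f['color'])
E
```

```text
1.525
shift [5.13 4.01 0.53] turn 0.03 now yaw -1.37 tilt [-4.e-04 -3.e-04 -1.e+00] | [ 0.5419 -0.1784  0.2053]
```

View pics/e.png

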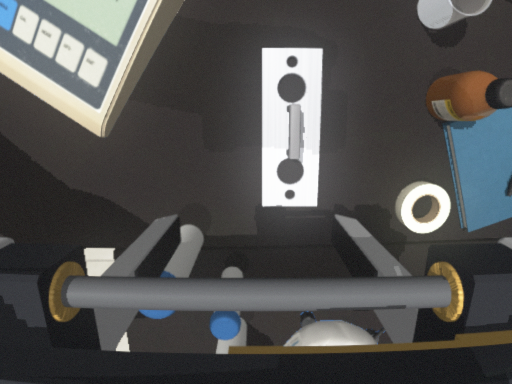

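Wrist view: plate at columns 262-322, rows 48-207. The pin holes are at (292,61) and (290,194), and the bar is between them at (296,132).

```bash
cat >> h.py <<'E'
def brightbox(f,z,roi,thr=150,satmax=60):
    hsv=cv2.cvtColor(f['color'],cv2.COLOR_BGR2HSV); m=((hsv[...,2]>thr)&(hsv[...,1]<satmax)).astype(np.uint8)
    x0,y0,x1,y1=roi; k=np.zeros_like(m);k[y0:y1,x0:x1]=1; m*=k
    cs,_=cv2.findContours(m,cv2.RETR_EXTERNAL,cv2.CHAIN_APPROX_NONE); c=max(cs,key=cv2.contourArea)
    w=onplane(f,c.reshape(-1,2),z)[:,:2]
    return m,c,cv2.minAreaRect(w.astype(np.float32))
E
python3 - <<'E'
from h import *
import pickle
f=pickle.load(open('f1.pkl','rb'));P=cloud(f)
m,c,b=brightbox(f,.006,(240,35,340,220)); print('plate',np.round(b[0],4),np.round(b[1],4),b[2])
g=cv2.cvtColor(f['color'],cv2.COLOR_BGR2GRAY)
in_=cv2.drawContours(np.zeros_like(g),[c],-1,1,-1)
k,l,st,ce=cv2.connectedComponentsWithStats(((g<110)&(in_>0)).astype(np.uint8))
for i in range(1,k):
    if st[i,4]>20: print(ce[i].round(1),st[i,4],onplane(f,ce[i],.004).round(4))
Q=P[(in_>0)]; q=Q[(Q[:,2]>.034)&(Q[:,2]<.06)]
b=cv2.minAreaRect(q[:,:2].astype(np.float32)); print('bar',len(q),np.round(b[0],4),np.round(b[1],4),b[2],np.nanmedian(q,0).round(4)); q=Q[Q[:,2]<.02];print('top',np.nanmedian(q,0).round(4))
E
```

```text
plate [ 0.5869 -0.1269] [0.1904 0.0705] 88.90430450439453
[291.5  61.2] 75 [[ 0.5879 -0.0463  0.004 ]]
[291.1  87.5] 594 [[ 0.5873 -0.0762  0.004 ]]
[289.9 170.4] 477 [[ 0.5857 -0.1761  0.004 ]]
[289.4 193.9] 50 [[ 0.5851 -0.2064  0.004 ]]
bar 641 [ 0.5867 -0.127 ] [0.06   0.0124] 88.7120361328125 [ 0.586  -0.1257  0.0434]
top [ 0.5851 -0.1183  0.0054]
```

Bar at (0.5866,-0.1267), axis 89.0 deg; sizes and the 160 mm hole spacing agree. Looking at the rack from close up before grasping.

{"fn": "servo_tool", "kwargs": {"commands": [[[30, 5, 0, 0, -1], [30, 5, 0, 0, -1], [30, 5, 0, 0, -1], [30, 5, 0, 0, -1], [30, 5, 0, 0, -1], [30, 5, 0, 0, -1], [30, 5, 0, 0, -1], [30, 5, 0, 0, -1]]]}}

```text
time: 2.58
eef_pos: [0.5992, 0.1198, 0.2055]
ee_rot: [2.248, 2.194, -0.001]
ft_force: [-0.1, 0.2, -0.1]
gripper_width: 0.0939
```

```bash
python3 - <<'E'
from h import *
import pickle
f=frame('wrist'); pickle.dump(f,open('f2.pkl','wb'));P=cloud(f)
cv2.imwrite('pics/f.png',f['color'])
m,c,b=brightbox(f,.014,(180,0,400,240),130); print('rack',np.round(b[0],4),np.round(b[1],4),b[2])
c0,r0=np.array(b[0]),b
Q=P.reshape(-1,3)
for lo,hi in((.03,.042),(.05,.075)):
    s=(Q[:,2]>lo)&(Q[:,2]<hi)&(abs(Q[:,0]-.62)<.05)&(abs(Q[:,1]-.18)<.11)
    q=Q[s]
    for sg in(1,-1):
        w=q[(q[:,1]-.178)*sg>0]
        print(lo,len(w),np.nanmedian(w,0).round(4) if len(w) else '')
E
```

```text
rack [0.6179 0.1782] [0.2109 0.0906] 86.83467102050781
0.03 153 [0.6219 0.2545 0.0356]
0.03 112 [0.6124 0.1022 0.0356]
0.05 88 [0.6217 0.256  0.063 ]
0.05 73 [0.613  0.1008 0.0631]
```

View pics/f.png

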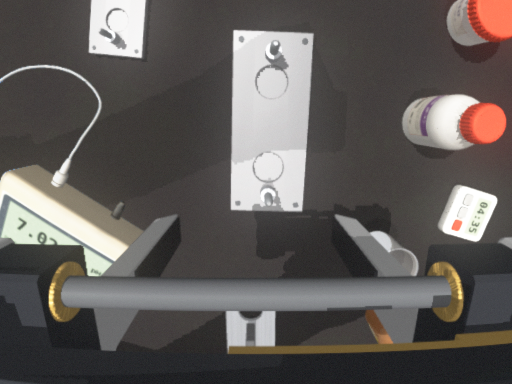

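Rack centre (0.6179,0.1782), yaw 86.8, size 211x90.6, with its pins at (275,47) and (268,195) in the wrist view; it agrees with the top view. Going back to the plate.

```bash
python3 - <<'E'
from h import *
import pickle
f=pickle.load(open('f2.pkl','rb')); print('wells',onplane(f,[[271,82],[268,166]],.014).round(4))
go([.5866,-.1267,.12],-1.0); go([.5866,-.1267,.019],-1.0)
E
```

```text
wells [[0.6205 0.2276 0.014 ]
 [0.6154 0.1298 0.014 ]]
shift [-24.69  -0.66   8.56] turn -0.39 now yaw -1.39 tilt [ 0.e+00 -4.e-04 -1.e+00] | [0.5992 0.12   0.2055]
shift [-24.69  -0.66  18.66] turn -0.39 now yaw -1.39 tilt [ 0.e+00 -4.e-04 -1.e+00] | [0.5992 0.12   0.2055]
```

{"fn": "servo_tool", "kwargs": {"commands": [[[-24.7, -0.7, 4, -0.4, -1], [-24.7, -0.7, 8, -0.4, -1], [-24.7, -0.7, 8, -0.4, -1], [-24.7, -0.7, 8, -0.4, -1], [-24.7, -0.7, 8, -0.4, -1], [-24.7, -0.7, 8, -0.4, -1]]]}}

```text
time: 3.38
eef_pos: [0.5864, -0.1259, 0.1254]
ee_rot: [-2.24, -2.202, 0.0]
ft_force: [-0.1, 1.0, 0.2]
gripper_width: 0.0939
```

```bash
python3 - <<'E'
from h import *
go([.5866,-.1267,.019],-1.0)
E
```

```text
shift [-0.08  0.03 10.64] turn 0.02 now yaw -0.98 tilt [-3.e-04  2.e-04 -1.e+00] | [ 0.5864 -0.1259  0.1254]
```

{"fn": "servo_tool", "kwargs": {"commands": [[[0, 0, 4, 0, -1], [0, 0, 7.5, 0, -1], [0, 0, 10.6, 0, -1], [0, 0, 10.6, 0, -1], [0, 0, 10.6, 0, 1], [0, 0, 10.6, 0, 1], [0, 0, 10.6, 0, 1], [0, 0, 10.6, 0, 1]]]}}

```text
time: 4.38
eef_pos: [0.5868, -0.1252, 0.0199]
ee_rot: [2.238, 2.204, 0.0]
ft_force: [0.0, 0.8, -0.1]
gripper_width: 0.0577
```

{"fn": "servo_tool", "kwargs": {"commands": [[[0, 0, 0, 0, 1], [0, 0, -1, 0, 1], [0, 0, -3, 0, 1], [0, 0, -6, 0, 1], [0, 0, -10.6, 0, 1], [0, 0, -10.6, 0, 1]]]}}

```text
time: 5.12
eef_pos: [0.5887, -0.1253, 0.1301]
ee_rot: [2.234, 2.201, 0.005]
ft_force: [0.0, -1.0, 0.2]
gripper_width: 0.0009
```

```bash
python3 - <<'E'
from h import *
print(bot.sense()['ft_force'])
c=np.array([.6179,.1782]); go([*c,.125],-3.17)
E
```

```text
[ 0.03488588 -1.01512743  0.24982942]
shift [30.39  2.46  0.49] turn 2.31 now yaw -0.86 tilt [ 0.0061 -0.0015 -1.    ] | [ 0.5887 -0.1253  0.1301]
```

The fingers close at about 70 mm/s, so I lifted too early and the gripper came up empty. Reopening partly, stepping back and checking that the plate is unmoved.

{"fn": "servo_tool", "kwargs": {"commands": [[[-4, 0, -6, 0, -0.1], [-4, 0, -6, 0, -0.1], [-4, 0, -6, 0, -0.1], [-4, 0, -6, 0, -0.1], [-4, 0, -6, 0, -0.1], [-4, 0, -6, 0, -0.1]]]}}

```text
time: 5.88
eef_pos: [0.5859, -0.1646, 0.1849]
ee_rot: [-2.237, -2.205, 0.0]
ft_force: [-0.5, -0.2, 0.5]
gripper_width: 0.0519
```

```bash
python3 - <<'E'
from h import *
print(bot.sense()['gripper_width'],bot.sense()['ft_force'])
f=frame('wrist');P=cloud(f); cv2.imwrite('pics/g.png',f['color'])
x,y=200,30
m,c,b=brightbox(f,.006,(220,20,350,225)); print('plate',np.round(b[0],4),np.round(b[1],4),b[2],cv2.boundingRect(c))
Q=P[m>0]; Q=P.reshape(-1,3); q=Q[(Q[:,2]>.034)&(Q[:,2]<.06)&(abs(Q[:,0]-.587)<.035)&(abs(Q[:,1]+.127)<.06)]
b=cv2.minAreaRect(q[:,:2].astype(np.float32)); print('bar',len(q),np.round(b[0],4),np.round(b[1],4),b[2])
go([.5866,-.1267,.019],-1.0)
E
```

```text
0.051902735055722724 [-0.45828377 -0.21557946  0.51174891]
plate [ 0.5866 -0.1262] [0.1906 0.0713] 89.18800354003906 (224, 57, 64, 166)
bar 631 [ 0.5867 -0.1267] [0.0592 0.0106] 89.09378051757812
shift [3.800e+00 1.000e-02 1.661e+01] turn 0.16 now yaw -0.84 tilt [-5.e-04  4.e-04 -1.e+00] | [ 0.586  -0.1647  0.1851]
```

The plate is unmoved at (0.5866,-0.1266), 89.1 deg. Descending again.

{"fn": "servo_tool", "kwargs": {"commands": [[[3.8, 0, 5, 0, -0.1], [3.8, 0, 10, 0, -0.1], [3.8, 0, 13, 0, -0.1], [3.8, 0, 16.6, 0, -0.1], [3.8, 0, 16.6, 0, 1], [3.8, 0, 16.6, 0, 1], [3.8, 0, 16.6, 0, 1], [3.8, 0, 16.6, 0, 1]]]}}

```text
time: 6.92
eef_pos: [0.5871, -0.1273, 0.0205]
ee_rot: [2.237, 2.204, 0.001]
ft_force: [-0.4, -0.2, 0.5]
gripper_width: 0.0153
```

{"fn": "servo_tool", "kwargs": {"commands": [[[0, 0, 0, 0, 1], [0, 0, 0, 0, 1], [0, 0, 0, 0, 1], [0, 0, 0, 0, 1]]]}}

```text
time: 7.42
eef_pos: [0.587, -0.1273, 0.0202]
ee_rot: [2.238, 2.204, 0.0]
ft_force: [-2.6, 0.5, 8.7]
gripper_width: 0.0115
```

Width 11.5 mm, so the bar is gripped. Lifting.

{"fn": "servo_tool", "kwargs": {"commands": [[[0, 0, -1, 0, 1], [0, 0, -3, 0, 1], [0, 0, -6, 0, 1], [0, 0, -9, 0, 1], [0, 0, -12, 0, 1], [0, 0, -12, 0, 1], [0, 0, -12, 0, 1]]]}}

```text
time: 8.3
eef_pos: [0.5863, -0.1271, 0.1393]
ee_rot: [-2.238, -2.204, 0.0]
ft_force: [-0.0, -0.7, -2.6]
gripper_width: 0.0117
```

```bash
python3 - <<'E'
from h import *
s=bot.sense();print(s['ft_force'],s['gripper_width'],s['ft_torque'])
go([.6179,.1782,.14],-3.17)
f=frame('wrist');P=cloud(f); cv2.imwrite('pics/h.png',f['color'])
import pickle; pickle.dump((s,f),open('f3.pkl','wb'))
E
```

```text
[-0.04318783 -0.6788262  -2.55385936] 0.011714923599005202 [-0.04351578 -0.09940384  0.01610004]
shift [30.58  2.7  -0.08] turn 2.3 now yaw -0.87 tilt [-4.e-04 -0.e+00 -1.e+00] | [ 0.5863 -0.1271  0.1393]
```

View pics/h.png

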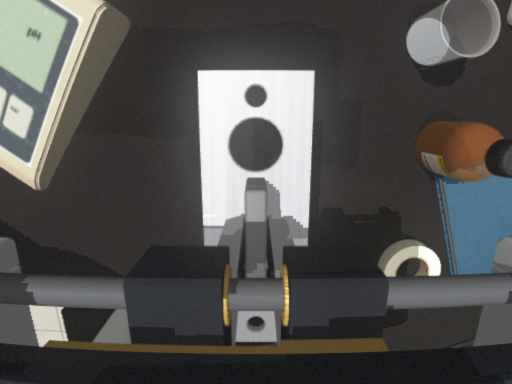

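The plate is held level. Its front pin hole is at (256,97) and its large hole at (256,145). Working out where those sit relative to the tool.

```bash
python3 - <<'E'
from h import *
import pickle
s,f=pickle.load(open('f3.pkl','rb')); P=cloud(f)
g=cv2.cvtColor(f['color'],cv2.COLOR_BGR2GRAY)
k,l,st,ce=cv2.connectedComponentsWithStats((g[75:175,215:300]<110).astype(np.uint8))
M=R.from_rotvec(s['ee_rot']).as_matrix()
for i in range(1,k):
    if st[i,4]>50:
        w=onplane(f,ce[i]+[215,75],.1241); print(ce[i]+[215,75],st[i,4],w.round(4),'tool',((w-s['eef_pos'])@M).round(4))
for u in(225,285):
  for v in (80,120,170,205): print(P[v,u].round(4),end=' ')
E
```

```text
[255.57053292  95.69905956] 319 [[ 0.5884 -0.0465  0.1241]] tool [[0.0807 0.0009 0.0152]]
[255.46385542 144.16543095] 2158 [[ 0.5879 -0.0759  0.1241]] tool [[0.0513 0.0009 0.0152]]
[ 0.5702 -0.0371  0.1249] [ 0.5693 -0.0607  0.1235] [ 0.5682 -0.092   0.1244] [ 0.5673 -0.1152  0.1241] [ 0.6061 -0.0378  0.1264] [ 0.6063 -0.0613  0.125 ] [ 0.6065 -0.0924  0.125 ] [ 0.6066 -0.1154  0.1255]
```

{"fn": "servo_tool", "kwargs": {"commands": [[[30.6, 2.7, 0, 2.3, 1], [30.6, 2.7, 0, 2.3, 1], [30.6, 2.7, 0, 2.3, 1], [30.6, 2.7, 0, 2.3, 1], [30.6, 2.7, 0, 2.3, 1], [30.6, 2.7, 0, 2.3, 1], [30.6, 2.7, 0, 2.3, 1], [30.6, 2.7, 0, 2.3, 1]]]}}

```text
time: 9.35
eef_pos: [0.6183, 0.1769, 0.1389]
ee_rot: [2.284, 2.157, -0.002]
ft_force: [0.2, -0.5, -2.4]
gripper_width: 0.0114
```

```bash
python3 - <<'E'
from h import *
go([.6170,.1772,.139],-3.17)
f=frame('wrist'); cv2.imwrite('pics/i.png',f['color'])
f=frame('top'); cv2.imwrite('pics/i2.png',cv2.resize(f['color'][150:250,140:260],(720,600),interpolation=2))
E
```

```text
shift [ 0.03 -0.13 -0.01] turn -0.1 now yaw -3.27 tilt [-7.e-04 -7.e-04 -1.e+00] | [0.6183 0.1769 0.1389]
```

View pics/i.png

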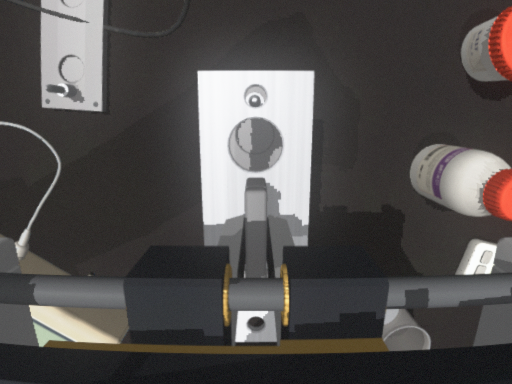

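The pin tip shows through the front hole at about (255,101). Checking its position by ray.

```bash
python3 - <<'E'
from h import *
s=bot.sense(); f=frame('wrist'); M=R.from_rotvec(s['ee_rot']).as_matrix()
g=cv2.cvtColor(f['color'],cv2.COLOR_BGR2GRAY)
print(g[86:112,244:268])
for z in(.07,): 
    w=onplane(f,[[255,101]],z); print(w.round(4),((w-s['eef_pos'])@M).round(4))
E
```

```text
[[244 244 244 237 218 182 161 143 136 145 150 156 150 154 152 155 163 172
  189 222 237 244 245 243]
 [244 243 233 205 171 157 157 163 166 180 186 184 186 186 183 173 163 155
  169 188 217 238 244 243]
 [243 235 207 171 154 158 172 187 189 188 189 191 190 189 185 184 180 167
  155 167 191 225 243 244]
 [240 216 176 160 166 182 189 192 187 190 191 188 190 188 188 186 186 182
  167 156 179 206 236 243]
 [234 196 161 161 181 191 190 191 191 193 189 190 189 190 190 188 189 188
  183 168 161 193 218 241]
 [225 184 149 170 187 191 191 187 191 192 190 190 186 190 186 188 188 187
  186 181 170 182 203 234]
 [208 170 156 181 188 193 194 192 193 203 212 198 193 195 191 187 187 189
  186 187 182 166 195 225]
 [194 160 173 187 194 206 211 225 229 232 235 230 228 222 212 199 188 185
  188 184 180 163 190 222]
 [190 164 179 191 211 232 239 241 242 238 234 232 238 237 235 226 199 187
  187 187 184 176 182 212]
 [182 169 184 202 232 245 244 233 215 195 187 187 207 219 236 239 225 195
  184 184 187 184 179 206]
 [185 173 195 230 244 244 229 188 161 149 144 143 146 162 212 236 237 223
  193 184 184 18
[... 876 characters left out ...]
 108 130 153 175
  210 226 240 243 243 241]
 [243 242 242 241 233 217 194 155 135 123 122 119 118 122 138 171 199 213
  229 239 242 244 243 242]
 [242 243 242 244 243 237 228 216 204 196 195 181 195 203 206 214 228 231
  239 242 243 243 243 241]
 [242 241 242 242 244 244 243 241 235 228 225 224 227 232 233 238 241 240
  242 242 244 243 243 242]
 [242 242 242 244 245 246 245 246 244 242 242 243 243 243 243 242 244 242
  241 243 242 244 243 241]
 [242 241 242 243 244 244 246 246 244 244 245 244 245 245 244 243 242 242
  242 242 244 243 243 240]
 [242 241 242 242 245 245 244 245 244 243 244 245 246 244 244 244 241 241
  242 243 243 243 242 240]]
[[0.6234 0.2574 0.07  ]] [[0.0805 0.0004 0.0693]]
```

Tip centre is nearer (253.8,99.6), which puts the correction at about +0.06 / -0.14 cm, in line with the earlier estimate. Applying it, then lowering in steps.

{"fn": "servo_tool", "kwargs": {"commands": [[[0.06, -0.14, 0, -0.1, 1], [0.06, -0.14, 2, -0.1, 1], [0.06, -0.14, 4, -0.1, 1], [0.06, -0.14, 4.4, -0.1, 1], [0.06, -0.14, 4.4, -0.1, 1], [0.06, -0.14, 4.4, -0.1, 1], [0.06, -0.14, 4.4, -0.1, 1]]]}}

```text
time: 10.38
eef_pos: [0.6171, 0.1792, 0.096]
ee_rot: [2.28, 2.161, 0.001]
ft_force: [0.5, 0.5, -3.0]
gripper_width: 0.0116
```

```bash
python3 - <<'E'
from h import *
go([.6170,.1772,.0562],-3.17)
f=frame('wrist'); cv2.imwrite('pics/j.png',cv2.resize(f['color'][60:170,190:330],(700,550),interpolation=2))
E
```

```text
shift [-0.2  -0.01  3.98] turn 0.11 now yaw -3.06 tilt [ 7.e-04  2.e-04 -1.e+00] | [0.6171 0.1792 0.096 ]
```

View pics/j.png

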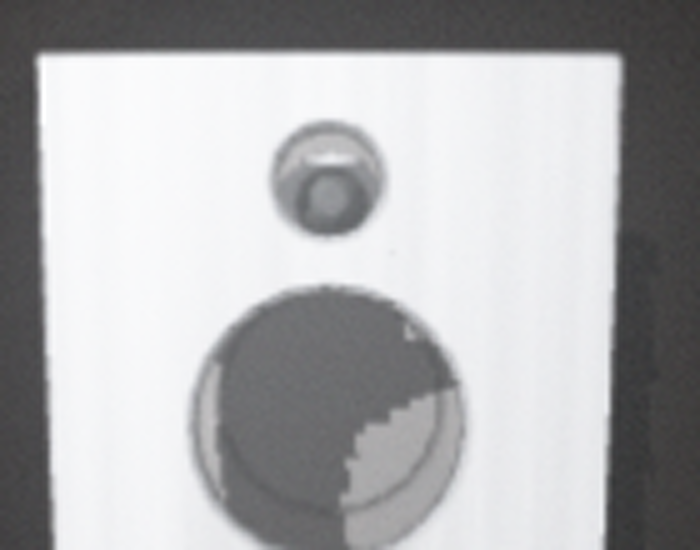

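Tip at crop (329,197) → px (255.8,99.4), hole rim centre at (328,178) → (255.7,95.6). Comparing the two by rays.

```bash
python3 - <<'E'
from h import *
s=bot.sense(); f=frame('wrist'); M=R.from_rotvec(s['ee_rot']).as_matrix()
t=s['eef_pos'][2]-.0202+.006
for px,z in(([255.8,99.4],.07),([255.7,95.6],t)):
    w=onplane(f,[px],z); print(w.round(4),((w-s['eef_pos'])@M).round(4))
go([.6170,.1772,.0562],-3.17)
E
```

```text
[[0.6224 0.2582 0.07  ]] [[0.0791 0.0011 0.0259]]
[[0.6224 0.2597 0.0817]] [[0.0807 0.001  0.0142]]
shift [-0.19  0.    3.96] turn 0.1 now yaw -3.07 tilt [ 5.e-04  1.e-04 -1.e+00] | [0.6171 0.1791 0.0958]
```

Need -1.6 mm along tool x and nothing sideways. Lowering over the pins.

{"fn": "servo_tool", "kwargs": {"commands": [[[-0.16, 0, 0, 0.1, 1], [-0.16, 0, 0, 0.1, 1], [-0.16, 0, 0.6, 0.1, 1], [-0.16, 0, 1.2, 0.1, 1], [-0.16, 0, 1.8, 0.1, 1], [-0.16, 0, 2, 0.1, 1], [-0.16, 0, 2, 0.1, 1]]]}}

```text
time: 11.35
eef_pos: [0.6167, 0.1776, 0.0753]
ee_rot: [-2.282, -2.159, 0.0]
ft_force: [0.4, -0.3, -2.3]
gripper_width: 0.0119
```

```bash
python3 - <<'E'
from h import *
s=bot.sense();print(s['ft_force'],s['ft_torque']);go([.6170,.1772,.0562],-3.17)
E
```

```text
[ 0.44829118 -0.25031301 -2.26065199] [-0.03062065 -0.06470979  0.02895045]
shift [-0.03  0.03  1.91] turn 0.01 now yaw -3.16 tilt [-3.e-04  0.e+00 -1.e+00] | [0.6167 0.1776 0.0753]
```

No contact force with the pins 15 mm through. Going down to the seat.

{"fn": "servo_tool", "kwargs": {"commands": [[[0, 0, 0.6, 0, 1], [0, 0, 1.2, 0, 1], [0, 0, 1.6, 0, 1], [0, 0, 1.8, 0, 1], [0, 0, 1.9, 0, 1], [0, 0, 1.95, 0, 1], [0, 0, 1.95, 0, 1]]]}}

```text
time: 12.22
eef_pos: [0.6169, 0.1776, 0.0563]
ee_rot: [2.282, 2.159, 0.0]
ft_force: [-2.6, -0.6, 3.0]
gripper_width: 0.0118
```

Seated with light contact. Opening and rising.

{"fn": "servo_tool", "kwargs": {"commands": [[[0, 0, 0, 0, -0.1], [0, 0, 0, 0, -0.1], [0, 0, 0, 0, -0.1], [0, 0, 0, 0, -0.1], [0, 0, -3, 0, -0.1], [0, 0, -8, 0, -0.1], [-6, 0, -12, 0, -0.1], [-6, 0, -12, 0, -0.1]]]}}

```text
time: 13.22
eef_pos: [0.6148, 0.1142, 0.1784]
ee_rot: [2.284, 2.152, 0.003]
ft_force: [1.0, 0.3, -0.8]
gripper_width: 0.0518
```

```bash
python3 - <<'E'
from h import *
s=bot.sense();print(s['ft_force'],s['eef_pos'],s['gripper_width'])
f=frame('wrist');P=cloud(f); cv2.imwrite('pics/k.png',f['color'])
Q=P.reshape(-1,3); a=(abs(Q[:,0]-.618)<.06)&(abs(Q[:,1]-.178)<.12)
q=Q[a&(Q[:,2]>.035)&(Q[:,2]<.05)]
A=np.c_[q[:,:2]-[.618,.178],np.ones(len(q))]; sol=np.linalg.lstsq(A,q[:,2],rcond=None)[0]; print('top plane slope,z',sol.round(4))
for lo,hi in((.036,.05),(.072,.09)):
    q=Q[a&(Q[:,2]>lo)&(Q[:,2]<hi)]; b=cv2.minAreaRect(q[:,:2].astype(np.float32)); print(lo,len(q),np.round(b[0],4),np.round(b[1],4),b[2])
g=cv2.cvtColor(f['color'],cv2.COLOR_BGR2GRAY)
f2=frame('top');P=cloud(f2);Q=P.reshape(-1,3); 
hsv=cv2.cvtColor(f2['color'],cv2.COLOR_BGR2HSV)
m=(hsv[...,0]>95)&(hsv[...,0]<120)&(hsv[...,1]>110)&(hsv[...,2]>110);m[:205]=0;m[240:]=0
q=P[m]; print('tube',np.median(q[abs(q[:,2]-.113)<.008],0).round(4))
E
```

```text
[ 1.04457292  0.32943431 -0.80091765] [0.61482213 0.11416719 0.1783613 ] 0.0517882058033812
top plane slope,z [-0.0003 -0.0007  0.0416]
0.036 10476 [0.6176 0.178 ] [0.191  0.0706] 86.71623992919922
0.072 897 [0.6172 0.1779] [0.0588 0.0115] 86.75888061523438
tube [ 0.5028 -0.3212  0.1127]
```

View pics/k.png

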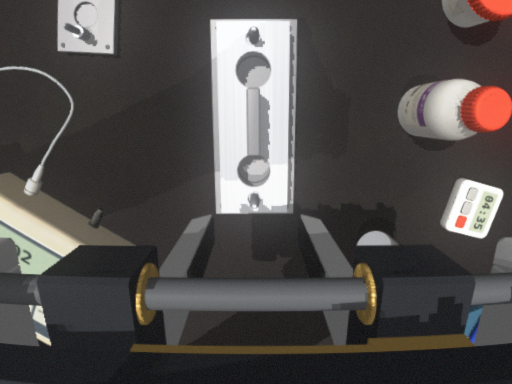

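The plate is seated flat: top at 0.0416 m, centre (0.6176,0.178), both pins showing at (254,35) and (255,202). Now the tube.

```bash
python3 - <<'E'
from h import *
go([.525,-.379,.25],22)
E
```

```text
shift [-49.98  -6.03  -7.35] turn -25.27 now yaw -3.27 tilt [ 1.1e-03 -3.0e-04 -1.0e+00] | [0.6139 0.1165 0.1765]
```

{"fn": "servo_tool", "kwargs": {"commands": [[[-50, -6, -7.3, -25, -0.1], [-50, -6, -7.3, -25, -0.1], [-50, -6, -7.3, -25, -0.1], [-50, -6, -7.3, -25, -0.1], [-50, -6, -7.3, -25, -0.1], [-50, -6, -7.3, -25, -0.1], [-50, -6, -7.3, -25, -0.1], [-50, -6, -7.3, -25, -0.1]]]}}

```text
time: 14.32
eef_pos: [0.5291, -0.3622, 0.2456]
ee_rot: [-1.758, -2.602, -0.001]
ft_force: [0.4, -0.2, 0.5]
gripper_width: 0.0518
```

{"fn": "servo_tool", "kwargs": {"commands": [[[0, 0, 0, 0, -0.1], [0, 0, 0, 0, -0.1], [0, 0, 0, 0, -0.1]]]}}

```text
time: 14.7
eef_pos: [0.5298, -0.3597, 0.246]
ee_rot: [-1.757, -2.604, -0.001]
ft_force: [0.1, 0.7, -0.1]
gripper_width: 0.0518
```

```bash
python3 - <<'E'
from h import *
f=frame('wrist');P=cloud(f); cv2.imwrite('pics/l.png',f['color'])
hsv=cv2.cvtColor(f['color'],cv2.COLOR_BGR2HSV)
m=(hsv[...,0]>95)&(hsv[...,0]<120)&(hsv[...,1]>110)&(hsv[...,2]>80)
k,l,st,ce=cv2.connectedComponentsWithStats(m.astype(np.uint8))
for i in range(1,k):
    if st[i,4]<150: continue
    Q=P[l==i]; zt=np.nanpercentile(Q[:,2],90); q=Q[Q[:,2]>zt-.005]
    c,r=cv2.minEnclosingCircle(q[:,:2].astype(np.float32)); print(ce[i].round(1),st[i,4],'z',zt.round(4),np.round(c,4),round(r,4),np.median(q,0).round(4))
go([.503,-.323,.25],22)
E
```

```text
[211.   60.8] 2150 z 0.1489 [ 0.4514 -0.2651] 0.0214 [ 0.4518 -0.2651  0.1479]
[503.2 130.3] 1428 z 0.0175 [ 0.832  -0.1829] 0.0775 [ 0.8267 -0.1722  0.0164]
[247.1 141.4] 811 z 0.1129 [ 0.5064 -0.3225] 0.0162 [ 0.5062 -0.3222  0.1118]
[218.1 218.4] 1050 z 0.1488 [ 0.5082 -0.3922] 0.0305 [ 0.5104 -0.3974  0.1479]
shift [ 4.42 -1.09 -0.38] turn -0.03 now yaw 21.97 tilt [-3.e-04  6.e-04 -1.e+00] | [ 0.5297 -0.3599  0.2462]
```

View pics/l.png

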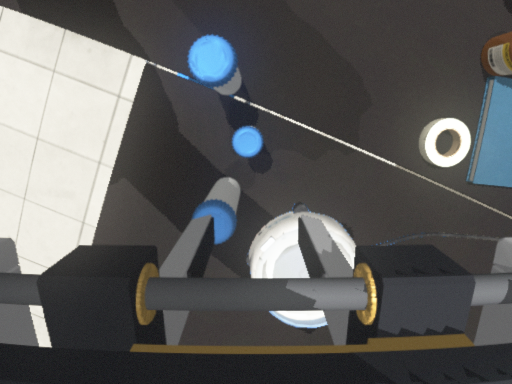

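The small cap is at (247,141): centre (0.506,-0.323), top 0.113, radius 16.2 mm, which is the tube meant. The big ones are at (211,61) and (218,218), both 0.149 high. Moving over it.

```bash
python3 - <<'E'
from h import *
go([.506,-.3235,.056],22)
E
```

```text
shift [ 4.25 -0.83 19.02] turn -0.03 now yaw 21.97 tilt [-3.e-04  6.e-04 -1.e+00] | [ 0.5297 -0.3599  0.2462]
```

{"fn": "servo_tool", "kwargs": {"commands": [[[4.25, -0.85, 0, 0, -0.1], [4.25, -0.85, 5, 0, -0.1], [4.25, -0.85, 9, 0, -0.1], [4.25, -0.85, 10, 0, -0.1], [4.25, -0.85, 10, 0, -0.1], [4.25, -0.85, 10, 0, -0.1]]]}}

```text
time: 15.5
eef_pos: [0.5061, -0.3256, 0.1481]
ee_rot: [1.759, 2.601, 0.0]
ft_force: [0.3, -0.4, 0.5]
gripper_width: 0.0519
```

```bash
python3 - <<'E'
from h import *
go([.506,-.3235,.056],22)
E
```

```text
shift [0.21 0.05 9.21] turn -0.15 now yaw 21.85 tilt [ 0.0017 -0.0011 -1.    ] | [ 0.5061 -0.3256  0.1481]
```

{"fn": "servo_tool", "kwargs": {"commands": [[[0.2, 0.05, 3, 0, -0.1], [0.2, 0.05, 6, 0, -0.1], [0.2, 0.05, 8.5, 0, -0.1], [0.2, 0.05, 9.2, 0, -0.1], [0.2, 0.05, 9.2, 0, -0.1], [0.2, 0.05, 9.2, 0, 1], [0.2, 0.05, 9.2, 0, 1], [0.2, 0.05, 9.2, 0, 1]]]}}

```text
time: 16.5
eef_pos: [0.5052, -0.3235, 0.055]
ee_rot: [1.76, 2.601, -0.0]
ft_force: [0.0, 0.5, 5.5]
gripper_width: 0.0287
```

{"fn": "servo_tool", "kwargs": {"commands": [[[0, 0, 0, 0, 1], [0, 0, 0, 0, 1], [0, 0, 0, 0, 1]]]}}

```text
time: 16.88
eef_pos: [0.5052, -0.3235, 0.055]
ee_rot: [1.76, 2.601, -0.0]
ft_force: [-1.7, -0.2, 6.4]
gripper_width: 0.0286
```

Gripped at 28.6 mm, with the foot 55 mm below the TCP. Lifting straight up past the neighbours.

{"fn": "servo_tool", "kwargs": {"commands": [[[0, 0, -2, 0, 1], [0, 0, -5, 0, 1], [0, 0, -9, 0, 1], [0, 0, -13, 0, 1], [0, 0, -16, 0, 1], [0, 0, -16, 0, 1], [0, 0, -16, 0, 1]]]}}

```text
time: 17.75
eef_pos: [0.5047, -0.3232, 0.2146]
ee_rot: [-1.76, -2.602, 0.0]
ft_force: [0.3, -0.7, -1.5]
gripper_width: 0.0287
```

```bash
python3 - <<'E'
from h import *
s=bot.sense();print(s['ft_force'],s['gripper_width'])
go([.6141,.1271,.205],-3.2)
E
```

```text
[ 0.31080455 -0.73997083 -1.53401713] 0.028681631238634108
shift [37.73 26.91  0.95] turn 25.04 now yaw 21.84 tilt [-3.e-04  0.e+00 -1.e+00] | [ 0.5047 -0.3232  0.2146]
```

{"fn": "servo_tool", "kwargs": {"commands": [[[4, 3, 0, 3, 1], [9, 6.4, 0, 6, 1], [14, 10, 0, 9, 1], [19, 13.5, 0, 13, 1], [24, 17, 0, 17, 1], [29, 20.5, 0, 21, 1], [34, 24, 0, 25, 1], [37.7, 26.9, 0, 25, 1]]]}}

```text
time: 18.75
eef_pos: [0.6139, 0.1295, 0.2137]
ee_rot: [-2.28, -2.159, 0.002]
ft_force: [0.7, -0.6, 0.1]
gripper_width: 0.0283
```

{"fn": "servo_tool", "kwargs": {"commands": [[[0, 0, 0, 0, 1], [0, 0, 0, 0, 1], [0, 0, 0, 0, 1]]]}}

```text
time: 19.12
eef_pos: [0.6143, 0.1252, 0.2142]
ee_rot: [-2.284, -2.157, 0.001]
ft_force: [0.1, -0.5, -0.2]
gripper_width: 0.0287
```

```bash
python3 - <<'E'
from h import *
s=bot.sense();print(s['time'],s['gripper_width'])
go([.6141,.1271,.11],-3.2)
f=frame('wrist');P=cloud(f); cv2.imwrite('pics/m.png',f['color'])
Q=P.reshape(-1,3); a=(abs(Q[:,0]-.618)<.06)&(abs(Q[:,1]-.178)<.12)
q=Q[a&(Q[:,2]>.072)&(Q[:,2]<.09)]; b=cv2.minAreaRect(q[:,:2].astype(np.float32)); print('bar',len(q),np.round(b[0],4),np.round(b[1],4),b[2])
E
```

```text
19.125 0.028656633709900993
shift [ 0.19 -0.03 10.42] turn -0.06 now yaw -3.26 tilt [-6.e-04 -6.e-04 -1.e+00] | [0.6143 0.1252 0.2142]
bar 697 [0.617  0.1781] [0.0601 0.0112] 86.92315673828125
```

{"fn": "servo_tool", "kwargs": {"commands": [[[0.22, -0.02, 0, 0, 1], [0.22, -0.02, 3, 0, 1], [0.22, -0.02, 6, 0, 1], [0.22, -0.02, 9, 0, 1], [0.22, -0.02, 10.4, 0, 1], [0.22, -0.02, 10.4, 0, 1], [0.22, -0.02, 10.4, 0, 1], [0.22, -0.02, 10.4, 0, 1]]]}}

```text
time: 20.18
eef_pos: [0.6149, 0.129, 0.1115]
ee_rot: [2.282, 2.159, 0.002]
ft_force: [-0.2, -0.1, 0.0]
gripper_width: 0.0288
```

```bash
python3 - <<'E'
from h import *
s=bot.sense();print(s['ft_force'],s['gripper_width'])
go([.6141,.1275,.063],-3.2)
f=frame('wrist'); g=frame('scene')
cv2.imwrite('pics/n.png',np.hstack([cv2.resize(f['color'][50:290,170:340],(400,565),interpolation=2),cv2.resize(g['color'][90:203,230:310],(400,565),interpolation=2)]))
E
```

```text
[-0.23128018 -0.11503972  0.03219847] 0.028756001786178126
shift [-0.16 -0.08  4.85] turn 0.03 now yaw -3.17 tilt [ 1.4e-03  3.0e-04 -1.0e+00] | [0.6149 0.129  0.1115]
```

View pics/n.png

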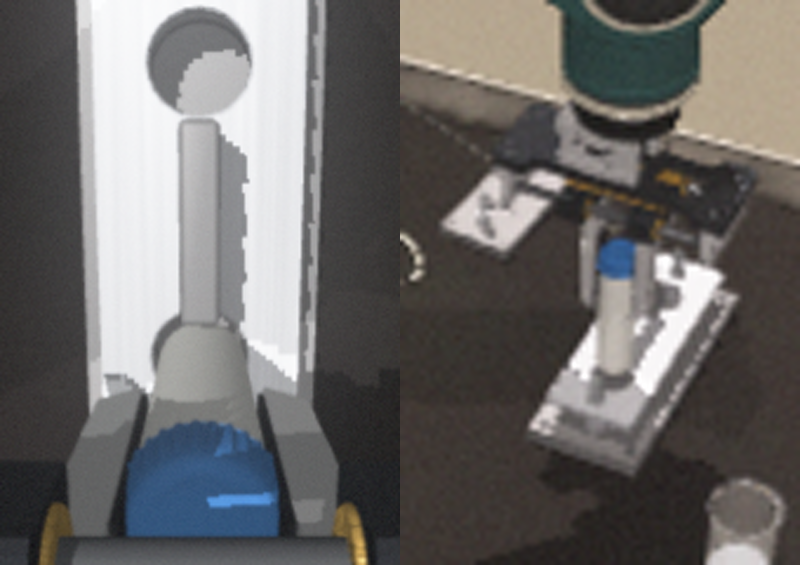

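The tube hangs over the hole. Correcting the 1-2 mm servo error first, then lowering slowly.

{"fn": "servo_tool", "kwargs": {"commands": [[[-0.15, -0.08, 0, 0, 1], [-0.15, -0.08, 0, 0, 1], [-0.15, -0.08, 0.4, 0, 1], [-0.15, -0.08, 0.8, 0, 1], [-0.15, -0.08, 0.8, 0, 1], [-0.15, -0.08, 0.8, 0, 1]]]}}

```text
time: 21.02
eef_pos: [0.6135, 0.1276, 0.1025]
ee_rot: [-2.282, -2.159, 0.0]
ft_force: [-0.0, -0.4, -0.6]
gripper_width: 0.0285
```

```bash
python3 - <<'E'
from h import *
s=bot.sense();print(s['ft_force'],s['ft_torque'])
go([.6141,.1275,.063],-3.2)
E
```

```text
[-0.03408031 -0.44656966 -0.61544024] [-0.0335943  -0.05434361 -0.00023755]
shift [-0.01  0.07  3.95] turn 0.04 now yaw -3.16 tilt [-1.e-04  1.e-04 -1.e+00] | [0.6135 0.1276 0.1025]
```

{"fn": "servo_tool", "kwargs": {"commands": [[[0, 0.05, 0, 0, 1], [0, 0.05, 0.4, 0, 1], [0, 0.05, 0.8, 0, 1], [0, 0.05, 1.2, 0, 1], [0, 0.05, 1.4, 0, 1], [0, 0.05, 1.4, 0, 1]]]}}

```text
time: 21.78
eef_pos: [0.6139, 0.1274, 0.0883]
ee_rot: [-2.282, -2.159, 0.0]
ft_force: [1.0, -0.5, -1.2]
gripper_width: 0.0285
```

```bash
python3 - <<'E'
from h import *
s=bot.sense();print(s['ft_force'],s['ft_torque'])
go([.6141,.1275,.063],-3.2)
f=frame('wrist')
cv2.imwrite('pics/o.png',cv2.resize(f['color'][150:290,170:340],(680,560),interpolation=2))
E
```

```text
[ 1.02453277 -0.50643883 -1.1671808 ] [-0.00026229 -0.06726179  0.05620017]
shift [0.01 0.02 2.53] turn 0.04 now yaw -3.16 tilt [-3.e-04  0.e+00 -1.e+00] | [0.6139 0.1274 0.0883]
```

The foot is 9 mm below the plate's top with no force, so it is inside the hole. Continuing to the well floor.

{"fn": "servo_tool", "kwargs": {"commands": [[[0, 0.02, 0.5, 0, 1], [0, 0.02, 1, 0, 1], [0, 0.02, 1.5, 0, 1], [0, 0.02, 2, 0, 1], [0, 0.02, 2.3, 0, 1], [0, 0.02, 2.5, 0, 1], [0, 0.02, 2.5, 0, 1]]]}}

```text
time: 22.7
eef_pos: [0.6141, 0.1274, 0.0634]
ee_rot: [-2.282, -2.159, 0.0]
ft_force: [-0.2, 0.3, -0.3]
gripper_width: 0.0286
```

```bash
python3 - <<'E'
from h import *
s=bot.sense();print(s['ft_force'],s['ft_torque'],s['eef_pos'])
E
```

```text
[-0.20325632  0.32736586 -0.25738935] [-0.00404522 -0.10405041 -0.01582207] [0.61414707 0.12742308 0.06342595]
```

Not clearly in contact yet. Feeling down 1 mm more, then releasing.

{"fn": "servo_tool", "kwargs": {"commands": [[[0, 0, 0.05, 0, 1], [0, 0, 0.1, 0, 1], [0, 0, 0.1, 0, 1]]]}}

```text
time: 23.08
eef_pos: [0.6143, 0.1275, 0.063]
ee_rot: [2.282, 2.159, 0.001]
ft_force: [-1.8, -0.0, 6.1]
gripper_width: 0.0288
```

{"fn": "servo_tool", "kwargs": {"commands": [[[0, 0, 0, 0, -0.1], [0, 0, 0, 0, -0.1], [0, 0, 0, 0, -0.1], [0, 0, 0, 0, -0.1], [0, 0, 0, 0, -0.1]]]}}

```text
time: 23.7
eef_pos: [0.6142, 0.1274, 0.0625]
ee_rot: [-2.282, -2.159, 0.0]
ft_force: [0.4, -0.6, 0.4]
gripper_width: 0.0518
```

Contact at 0.063 m, as expected for the floor, and released. Rising and checking.

{"fn": "servo_tool", "kwargs": {"commands": [[[0, 0, -4, 0, -0.1], [0, 0, -8, 0, -0.1], [0, 0, -13, 0, -0.1], [-6, 0, -18, 0, -0.1], [-12, 0, -18, 0, -0.1], [-12, 0, -18, 0, -0.1], [-12, 0, -18, 0, -0.1]]]}}

```text
time: 24.58
eef_pos: [0.6075, 0.0073, 0.2424]
ee_rot: [-2.283, -2.158, 0.0]
ft_force: [-0.4, 0.5, -0.3]
gripper_width: 0.0517
```

```bash
python3 - <<'E'
from h import *
f=frame('wrist');P=cloud(f); g=frame('scene')
Q=P.reshape(-1,3); a=(abs(Q[:,0]-.618)<.06)&(abs(Q[:,1]-.178)<.12)
q=Q[a&(Q[:,2]>.038)&(Q[:,2]<.046)]
A=np.c_[q[:,:2]-[.618,.178],np.ones(len(q))]; print('plate plane',np.linalg.lstsq(A,q[:,2],rcond=None)[0].round(4))
q=Q[a&(Q[:,2]>.072)&(Q[:,2]<.09)&(Q[:,1]>.147)]; b=cv2.minAreaRect(q[:,:2].astype(np.float32)); print('bar',len(q),np.round(b[0],4),np.round(b[1],4),b[2])
hsv=cv2.cvtColor(f['color'],cv2.COLOR_BGR2HSV).reshape(-1,3)
m=(hsv[:,0]>95)&(hsv[:,0]<120)&(hsv[:,1]>110)&(hsv[:,2]>80)&a
q=Q[m]; zt=np.nanpercentile(q[:,2],90); q=q[q[:,2]>zt-.005]; c,r=cv2.minEnclosingCircle(q[:,:2].astype(np.float32)); print('cap',zt.round(4),np.round(c,4),round(r,4))
cv2.imwrite('pics/p.png',np.hstack([cv2.resize(f['color'],(400,300)),cv2.resize(g['color'],(400,300))]))
E
```

```text
plate plane [0.0005 0.0005 0.0416]
bar 511 [0.6176 0.1731] [0.0431 0.0115] 86.66535186767578
cap 0.121 [0.6149 0.1277] 0.0149
```

Cap top is at 0.121 m (8 + 113 mm), centred over the well, and the plate is flat at 0.0416. The bar is only partly in view, so I do a numeric check with the top camera before handing in, including the bystanders.

```bash
python3 - <<'E'
from h import *
import pickle
fs=pickle.load(open('f0.pkl','rb')); f=frame('top')
def bright(f,roi,z):
    m,c,b=brightbox(f,z,roi,150); return np.round(b[0],4),np.round(b[1],4),round(b[2],1)
P=cloud(f);Q=P.reshape(-1,3);a=(abs(Q[:,0]-.618)<.06)&(abs(Q[:,1]-.178)<.12)
q=Q[a&(Q[:,2]>.038)&(Q[:,2]<.05)]; b=cv2.minAreaRect(q[:,:2].astype(np.float32)); print('plate',np.round(b[0],4),np.round(b[1],4),b[2])
q=Q[a&(Q[:,2]>.07)&(Q[:,2]<.09)&(Q[:,1]>.149)]; print('bar y',q[:,1].min(),q[:,1].max(),np.median(q[:,0]))
# bystanders: image change in their top-view regions (full-res px)
for n,(u,v) in dict(amber=(273,148),beaker=(243,153),tape=(312,154)).items():
    A,B=(x['color'][v-16:v+16,u-16:u+16].astype(float) for x in(fs['top'],f)); print(n,'mean diff',abs(A-B).mean().round(2))
E
```

```text
plate [0.6135 0.178 ] [0.1897 0.0705] 86.92642211914062
bar y 0.1490612053160386 0.20455474500682874 0.6129642107309515
amber mean diff 18.95
beaker mean diff 46.24
tape mean diff 9.18
```

Bystander differences are large, probably the arm blocking the top view. Moving the arm back and comparing again.

{"fn": "servo_tool", "kwargs": {"commands": [[[-10, -4, -4, 0, -0.1], [-20, -15, -4, 0, -0.1], [-20, -15, -4, 0, -0.1], [-20, -15, -4, 0, -0.1], [-20, -15, -4, 0, -0.1], [-20, -15, -4, 0, -0.1]]]}}

```text
time: 25.48
eef_pos: [0.4472, -0.183, 0.2826]
ee_rot: [2.281, 2.16, 0.0]
ft_force: [0.6, 0.4, 0.4]
gripper_width: 0.052
```

```bash
python3 - <<'E'
from h import *
import pickle
fs=pickle.load(open('f0.pkl','rb')); new={n:frame(n) for n in('top','scene')}
pts=dict(amber=((273,148),(295,217)),beaker=((243,153),(299,196)),tape=((312,154),(275,253)))
for n,p in pts.items():
    for cam,(u,v) in zip(('top','scene'),p):
        A,B=(x[cam]['color'][v-18:v+18,u-18:u+18] for x in(fs,new))
        s,r=cv2.phaseCorrelate(*(cv2.cvtColor(x,cv2.COLOR_BGR2GRAY).astype(np.float64) for x in(A,B)),cv2.createHanningWindow((36,36),cv2.CV_64F))
        print(n,cam,'diff',abs(A.astype(float)-B).mean().round(1),'shift px',np.round(s,2),round(r,2))
E
```

```text
amber top diff 1.0 shift px [-0.05 -0.04] 0.99
amber scene diff 3.3 shift px [-0.09 -0.03] 0.95
beaker top diff 1.0 shift px [ 0.   -0.02] 0.99
beaker scene diff 2.6 shift px [-0.17 -0.1 ] 1.01
tape top diff 0.9 shift px [-0.02  0.02] 1.0
tape scene diff 4.3 shift px [-0.04 -0.05] 0.99
```

The bystanders are unmoved. Handing in.

```bash
python3 -c "
from rig import bot
print(bot.close_job())"
```

```text
the job is handed in; nothing more can be done
None
```

The rack is made up and the job is handed in at about 25.6 s of the 61 s allowed. The hand-in gave no verdict.

**Plate:** It went over both guide pins of the larger rack and seated with about 3 N of contact. It lies flat, with its top at 41.6 mm (42 expected). The wrist camera puts its centre within about 0.5 mm of the measured rack centre, and its turn within 0.2°.

**Tube:** I took the smallest of the three blue-capped tubes and lowered it through the plate hole at y = -50 mm until it touched the well floor. Its cap top is at 121 mm, which is the 8 mm floor plus the 113 mm tube. The cap centre is within about 1 mm of the hole axis, so it stands upright.

**Other things on the bench:** The amber bottle, beaker and tape shifted by less than 0.2 pixel in both fixed cameras, so they have not moved. The gripper ended clear of everything.

**Failed or disagreeing checks:**
- **First plate grasp:** It closed on nothing because I lifted before the slow fingers had shut. A look showed the plate had not moved, and the second grasp held.
- **Top camera:** It read about 3–4 mm lower in x than the wrist camera throughout, so I used wrist-camera values for the fit.
- **First bystander comparison:** It showed large differences, because the arm was blocking the view. It was clean once the arm moved away.
- **Final picture:** It exceeded the viewing limit, so the last checks are by numbers only.

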